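# Stir tumbling media out through a sieve

### The arm

A 7-joint arm with a two-finger parallel gripper is mounted at the origin on the work surface. World frame = base frame: x ahead of the robot, y to its left, z up, the work surface at z = 0. Lengths are in m, angles in rad, forces in N, time in s.
With the tool pointing down it reaches from about 0.4 to 0.85 m from the base axis. Payload 10.4 kg.
Tool frame: the origin (TCP) lies between the finger pads, 19 mm behind the fingertips; this is the grasp point; z points along the fingers, y is the line along which they close (so a half turn about z gives the same grasp; the last joint's range is limited). The gripper opens to 85 mm and grips with 20 to 120 N. Pads are 22 mm wide; open, the fingers measure 114 mm over their backs; the gripper's body (76 mm by 85 mm) begins 54 mm behind the grasp point. The pads swing forward as they close: fully open they stand 13 mm farther back than shut.
Start: joints at [1.104, 0.332, -0.065, 1.46, 0.022, 1.35, -0.088], TCP at [0.268, -0.564, 0.25] pointing down, gripper open.
Joint ranges: [-2.6, 2.6], [-0.5, 2.12], [-1.47, 1.34], [0.16, 2.42], [-1.27, 4.41], [0.06, 2.06], [-2.6, 2.6]. Speed limits (rad/s): [2.22, 2.22, 2.79, 2.79, 3.14, 3.14, 3.14].

### API

Orientations are given as a unit quaternion [x, y, z, w].
In Python, from workcell import manip gives the robot as it stands. The module is installed in compiled form; this text tells all that it offers.
- The arm moves only by the tool step_arm, never from a script. Its argument "moves" is a list of rows, each a list of 7 numbers: the closure, from 0 (fully open) to 1 (shut), then the shift along the world's x, y, z in mm, then the turn, a rotation vector about the world's x, y, z in rad. In form: [[grip, tx, ty, tz, ax, ay, az], ...]. A call has 1 to 10 rows; each row is the pose to reach, as a shift and turn from the pose commanded when the call began; what a row does not reach only later rows make up. A row lasts 1/10 s, in which the tool goes at most 50 mm and 8.59 degrees, less where a joint would pass 70% of its speed; a pose out of reach is approached as far as the arm can. A call with a gripper value outside its range is refused whole. The fingers move at their own pace and stop on an object; "grip_force" is the grip in N (left out, the last holds). Time passes only in rows, so rows that repeat a pose let the fingers close. It gives the time, the measured TCP pose, the force, the opening and the grip force at its end, in the units of the state.
- manip.get_obs(): the state, without advancing time (a new reading comes with each control period).
- manip.camera(name): name is "scene" or "top" or "wrist"; returns a dict with "image" (480x640x3 uint8, blue, green, red), "K" (3x3 intrinsics, pixels), "dist_coeffs" ([k1, k2, p1, p2, k3] as OpenCV has them; the pictures are not rectified), "rvec" (rotation vector, rad) and "tvec" (3), from world to camera coordinates, as OpenCV has them; the wrist camera has in their place "mount" (4x4, takes a point from camera to tool coordinates, whose origin is the TCP and whose axes are the flange's). Camera axes: x right, y down, z forward; pixel columns grow to the right and rows downward; lengths in m; the calibration is good to about 2 mm. A picture is of the moment at which its call begins: read the wrist's pose just before it. There is no depth.
- manip.hand_in(): hands the job in; it is judged then, once.
The state is a dict: "clock": time; "joint_pos": joint angles; "joint_velocities": joint speeds; "tau": joint torques, N m; "position": TCP position; "ee_rot": TCP orientation; "ft_force": force on the tool from outside, world axes, zero at the start; "torque": the same for the moment, N m; "grip_width": opening from 0.0 (shut) to 1.0 (fully open); "grasp_force": force on a finger pad.
Only numpy, scipy, OpenCV 4.12 (cv2) and the standard library are available. Lean on these libraries where they do the work, as an engineer would, in place of code of your own. Each camera call takes 0.05 s, during which the arm holds its last target. There are 200 camera calls.

### The job

The deburred knobs have been tipped onto the sieve together with the ceramic tumbling balls. Take the blue stirring rod from its caddy and stir the load gently with it, not with the fingers, until every red-brown ball has dropped through into the catch pan and only the knobs are left lying on the sieve. Then stand the rod back upright in its own pocket of the caddy; do not ram the rod against the sieve, spill anything over the rim or disturb the other things on the bench.

Things in the scene. Friction and masses are not known exactly. Their poses are not given: they have to be found in the camera images.
- sieve: Round steel sieve on its closed catch pan, fixed to the bench. Origin: centre of the underside, on the bench; z up. 102 mm high (rim), frame inside diameter 200 mm, outside 211 mm, base flange 218 mm. Perforated plate: upper face 52 mm above the bench, 4 mm thick (see sieve_plate). Catch pan floor 6 mm above the bench.
- sieve_plate (a point): Centre of the plate's upper face, 52 mm above the bench, axes as the sieve. The plate has 12 square holes of 32 mm side, sides along the sieve's x and y; hole centres in mm: (+-25,+-25), (+-75,+-25), (+-25,+-75). The bars between are 18 mm wide; no hole in the middle nor in the four diagonal corners. At the start the middle is empty.
- caddy: Grey plastic tool caddy fixed to the bench, 72 (x) x 140 (y) x 70 mm high. Two square pockets open at the top, each 36 x 36 mm, 64 mm deep, centred at y = -32 and +32 mm. The one at y = -32 is the rod's; the other holds tweezers, scriber and yellow driver (fixed, up to 85 mm high). Origin: centre of the underside.
- caddy_slot (a point): Centre of the floor of the rod's pocket, 6 mm above the bench; axes as the caddy.
- rod: Blue nylon stirring rod, 140 mm long, about 60 g, standing upright in its pocket with 8 mm play all round. Origin: centre of its lower end; z up along the rod. Lower 60 mm round, 20 mm diameter, flat end; above that a square handle 16 x 16 mm up to z = 140 mm, faces along x and y.
- rod_grip (a point): Point on the rod's axis 110 mm above its lower end, 30 mm below the top of the handle: a good height for the TCP.
- bottle: Clear plastic bottle with red cap, 60 mm diameter, 150 mm high, loose bystander. Origin: centre of the underside.
- jar: Small amber glass jar with black lid, 44 mm diameter, 50 mm high, loose bystander. Origin: centre of the underside.
- board: Green circuit board lying on the bench, 50 (x) x 80 (y) mm, about 12 mm high with its components, loose bystander. Origin: centre of the underside.
- ball0: Red-brown ceramic tumbling ball, 20 mm diameter, about 15 g. Origin: its centre, 62 mm above the bench while it lies on the sieve plate, 16 mm when it lies in the catch pan. It rolls when pushed, stops soon by itself, and drops when its centre comes over a hole.
- ball1: Red-brown ceramic tumbling ball, 20 mm diameter, about 15 g. Origin: its centre, 62 mm above the bench while it lies on the sieve plate, 16 mm when it lies in the catch pan. It rolls when pushed, stops soon by itself, and drops when its centre comes over a hole.
- ball2: Red-brown ceramic tumbling ball, 20 mm diameter, about 15 g. Origin: its centre, 62 mm above the bench while it lies on the sieve plate, 16 mm when it lies in the catch pan. It rolls when pushed, stops soon by itself, and drops when its centre comes over a hole.
- ball3: Red-brown ceramic tumbling ball, 20 mm diameter, about 15 g. Origin: its centre, 62 mm above the bench while it lies on the sieve plate, 16 mm when it lies in the catch pan. It rolls when pushed, stops soon by itself, and drops when its centre comes over a hole.
- ball4: Red-brown ceramic tumbling ball, 20 mm diameter, about 15 g. Origin: its centre, 62 mm above the bench while it lies on the sieve plate, 16 mm when it lies in the catch pan. It rolls when pushed, stops soon by itself, and drops when its centre comes over a hole.
- knob0: Turned aluminium control knob, a disc 40 mm diameter, 18 mm high, about 60 g. Origin: its centre; it lies flat on the sieve plate with its centre 61 mm above the bench and is too big for the holes. It slides easily (friction about 0.2); the rod passes it freely within 45 mm of the sieve's axis and pushes it round from behind beyond 75 mm, but in between can pinch it against the frame.
- knob1: Turned aluminium control knob, a disc 40 mm diameter, 18 mm high, about 60 g. Origin: its centre; it lies flat on the sieve plate with its centre 61 mm above the bench and is too big for the holes. It slides easily (friction about 0.2); the rod passes it freely within 45 mm of the sieve's axis and pushes it round from behind beyond 75 mm, but in between can pinch it against the frame.
- knob2: Turned aluminium control knob, a disc 40 mm diameter, 18 mm high, about 60 g. Origin: its centre; it lies flat on the sieve plate with its centre 61 mm above the bench and is too big for the holes. It slides easily (friction about 0.2); the rod passes it freely within 45 mm of the sieve's axis and pushes it round from behind beyond 75 mm, but in between can pinch it against the frame.
Things that resemble listed ones, but are neither listed nor needed, are in the scene too. What is shaped like the knob0 but green or pink is not meant.

How it is judged:
On the way, in this order (a step that is already met when the one before it is completed fails the run):
1. the rod's lower end is inside the sieve frame, near the plate (horizontal distance between rod and sieve below 0.1 m and z of rod in the frame of sieve between 0.045 and 0.075 m), for 0.1 s.
2. all five balls have dropped through into the catch pan, the three knobs still on the sieve (z of each of ball0, ball1, ball2, ball3, ball4 in the frame of sieve below 0.045 m and horizontal distance between each of ball0, ball1, ball2, ball3, ball4, knob0, knob1, knob2 and sieve below 0.1 m and z of knob0 in the frame of sieve between 0.05 and 0.09 m and z of knob1 in the frame of sieve between 0.05 and 0.09 m and z of knob2 in the frame of sieve between 0.05 and 0.09 m), for 0.2 s.
At the end, for the whole second after the job is handed in: All five balls lie in the catch pan (centres under 45 mm up, inside the frame); the three knobs lie on the plate inside the frame (centres 50 to 90 mm up); the rod stands in its own pocket, lower end within 16 mm of the pocket floor's centre, leaning under 0.32 rad; all at rest (all of step 2 and distance between rod and caddy_slot below 0.016 m and angle between rod's own z axis and vertical below 0.32 rad and linear speed of rod below 0.03 m/s and linear speed of each of ball0, knob0, ball1, ball2, knob1, knob2, ball3, ball4 below 0.05 m/s); the robot touches nothing.
It fails at once if the fingers touch a ball or a knob (over 0.5 N) (contact force between the fingers and ball0 above 0.5 N or contact force between the fingers and knob0 above 0.5 N or contact force between the fingers and ball1 above 0.5 N or contact force between the fingers and ball2 above 0.5 N or contact force between the fingers and knob1 above 0.5 N or contact force between the fingers and knob2 above 0.5 N or contact force between the fingers and ball3 above 0.5 N or contact force between the fingers and ball4 above 0.5 N).
It fails at once if the rod is rammed against the sieve (over 30 N) (contact force between rod and sieve above 30 N).
It fails at once if a ball or knob leaves the sieve over its rim (horizontal distance between any of ball0, ball1, ball2, ball3, ball4, knob0, knob1, knob2 and sieve above 0.115 m).
It fails at once if the bottle, jar or circuit board is moved more than 25 mm (distance of any of bottle, jar, board from where it was at the start of the episode above 0.025 m).
It also fails if it takes over 72 s, if anything falls off the work surface, if the arm or the gripper's body presses on something with over 40 N, if the wrist force passes 120 N, or if a joint passes its speed limit or range.

## Working session

There is one attempt and no reset: what is moved stays moved. The work goes in short steps, Python scripts to look and compute and a tool call to move; the robot and the scene stay as the last step left them, time stands still between calls to the robot, and variables do not carry over. Pictures are saved under pics/ and viewed, at most 10 in all, crops included, and the job is handed in when it is done.

Besides the shell and the picture viewer there is one more tool, called after "Emit:" as name(argument=value, ...), one argument or row to a line, values as JSON. step_arm: Moves the arm, as the interface text tells. Its arguments: {"type":"object","properties":{"moves":{"type":"array","items":{"type":"array","items":{"type":"number"}}},"grip_force":{"type":"number"}},"required":["moves"]}

```bash
mkdir -p pics
cat > h.py <<'E'
import numpy as np, cv2
from workcell import manip
from scipy.spatial.transform import Rotation as R
def cam(n):
    o=manip.get_obs(); c=manip.camera(n); K=np.array(c["K"]);d=np.array(c["dist_coeffs"],float)
    if n=="wrist":
        M=np.array(c["mount"]); T=np.eye(4);T[:3,:3]=R.from_quat(o["ee_rot"]).as_matrix();T[:3,3]=o["position"]
        W=np.linalg.inv(T@M); Rm=W[:3,:3]; t=W[:3,3]
    else: Rm=cv2.Rodrigues(np.array(c["rvec"],float))[0]; t=np.array(c["tvec"],float).ravel()
    return dict(im=c["image"],K=K,d=d,R=Rm,t=t)
def ray(c,uv):
    p=cv2.undistortPoints(np.array([[uv]],float),c["K"],c["d"])[0,0]
    v=c["R"].T@np.array([p[0],p[1],1]); return -c["R"].T@c["t"], v/np.linalg.norm(v)
def plane(c,uv,z):
    o,v=ray(c,uv); return o+v*(z-o[2])/v[2]
def proj(c,P):
    return cv2.projectPoints(np.array(P,float).reshape(-1,3),cv2.Rodrigues(c["R"])[0],c["t"],c["K"],c["d"])[0][:,0]
def two(c1,u1,c2,u2):
    o1,v1=ray(c1,u1);o2,v2=ray(c2,u2)
    s=np.linalg.lstsq(np.c_[v1,-v2],o2-o1,rcond=None)[0]
    a=o1+s[0]*v1;b=o2+s[1]*v2; return (a+b)/2,np.linalg.norm(a-b)
E
python3 - <<'E'
from h import *
for n in ["top","scene"]:
    c=cam(n); cv2.imwrite(f"pics/{n}0.png",c["im"]); print(n,-c["R"].T@c["t"])
o=manip.get_obs();print(o["clock"],o["position"],o["ee_rot"])
E
```

```text
top [ 0.33253511 -0.08946885  1.22366538]
scene [1.00574054 0.44624466 0.70378467]
0.1 [ 0.26822875 -0.56416262  0.24929586] [ 9.75480203e-01  2.20086237e-01 -1.65295964e-04 -6.27241155e-04]
```

View pics/top0.png

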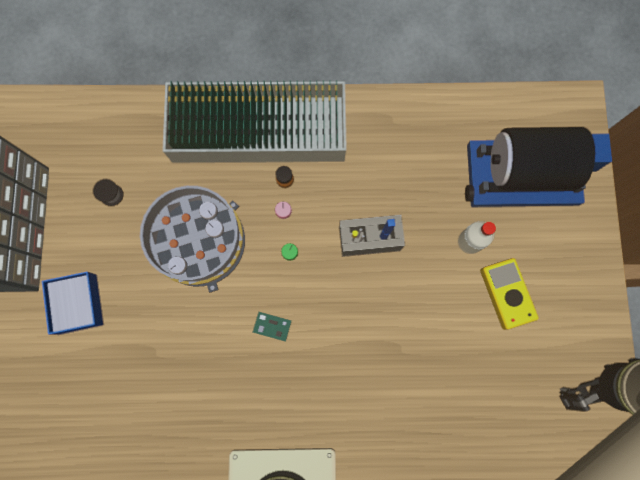

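View pics/scene0.png

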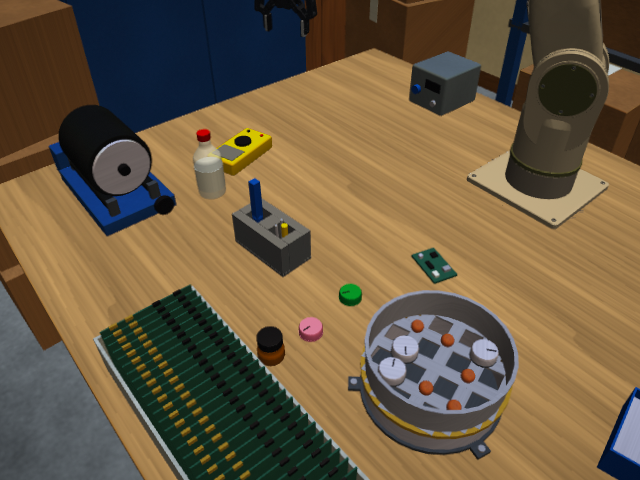

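The top view shows the sieve at about (193,234) with five red balls and three white knobs. The caddy is at (372,235) with the blue rod at (388,228). The jar is at (285,177), the bottle at (479,236) and the board at (272,326). The scene view shows the rod top at (255,181).

```bash
cat > see.py <<'E'
from h import *
def blobs(c,m,amin):
    n,l,s,ce=cv2.connectedComponentsWithStats(m.astype(np.uint8)); return [(ce[i],s[i]) for i in range(1,n) if s[i][4]>=amin]
def red(c):
    h=cv2.cvtColor(c["im"],cv2.COLOR_BGR2HSV); return ((h[...,0]<12)&(h[...,1]>150)&(h[...,2]>90))
def bluem(c):
    h=cv2.cvtColor(c["im"],cv2.COLOR_BGR2HSV); return ((h[...,0]>105)&(h[...,0]<130)&(h[...,1]>150)&(h[...,2]>60))
def whitem(c):
    h=cv2.cvtColor(c["im"],cv2.COLOR_BGR2HSV); return ((h[...,1]<40)&(h[...,2]>190))
E
python3 - <<'E'
from see import *
t=cam("top"); s=cam("scene")
print("balls top");
for ce,st in blobs(t,red(t),8): print(ce.round(1),st[2:],plane(t,ce,.062).round(4))
print("balls scene")
for ce,st in blobs(s,red(s),20): print(ce.round(1),st[2:],plane(s,ce,.062).round(4))
print("blue")
for c in (t,s):
    for ce,st in blobs(c,bluem(c),15): print(ce.round(1),st)
print("white")
for ce,st in blobs(t,whitem(t),40): print(ce.round(1),st[2:],plane(t,ce,.070).round(4))
g=cv2.cvtColor(t["im"],cv2.COLOR_BGR2GRAY)
cr=cv2.resize(t["im"][175:300,130:260],None,fx=4.6,fy=4.6,interpolation=cv2.INTER_CUBIC); 
cr2=cv2.resize(s["im"][165:290,220:330],None,fx=4.6,fy=4.6,interpolation=cv2.INTER_CUBIC)[:cr.shape[0]]
cr3=cv2.resize(t["im"][205:265,330:415],None,fx=4,fy=4,interpolation=cv2.INTER_CUBIC)
cv2.imwrite("pics/c1.png",cr);
cv2.imwrite("pics/c2.png",np.hstack([cv2.resize(cr2,(440,500)),cv2.copyMakeBorder(cr3,0,500-cr3.shape[0],0,0,0)]))
E
```

```text
balls top
[186.5 217.7] [ 6  7 12] [0.6262 0.2127 0.062 ]
[166.7 220.1] [ 4  7 13] [0.621  0.2569 0.062 ]
[488.4 227.9] [ 14  13 145] [ 0.5946 -0.4716  0.062 ]
[175.1 243.4] [ 4  7 11] [0.5671 0.2361 0.062 ]
[201.6 253.8] [ 5  7 10] [0.5426 0.1763 0.062 ]
balls scene
[202.5 132.3] [14  8 90] [ 0.5098 -0.5819  0.062 ]
[417.4 325.2] [ 12  11 101] [0.5558 0.1335 0.062 ]
[447.5 339.2] [ 12  12 110] [0.5414 0.181  0.062 ]
[468.1 374.8] [ 13  13 129] [0.5678 0.2412 0.062 ]
[426. 387.] [ 13  13 132] [0.6278 0.216  0.062 ]
[453.8 404.9] [ 13  10 111] [0.6203 0.2593 0.062 ]
blue
[602. 148.] [593 135  18  27 421]
[513.5 186.6] [ 470  141  113   63 1733]
[390.8 222.4] [388 219   7   7  40]
[ 69.1 305.4] [ 43 272  58  62 334]
[417.8  86.8] [414  84   7   7  28]
[ 56.  148.4] [ 49 143  14  12 107]
[107.9 198.8] [  59  166  101   61 1757]
[161.1 186.8] [148 172  26  25 166]
[257.  199.9] [249 179  14  43 301]
[624.  428.4] [610 387  30  80 269]
white
[509.4 155.8] [ 3 25 47] [ 0.7626 -0.5285  0.07  ]
[206.9 209.1] [ 15  14 126] [0.6436 0.1656 0.07  ]
[213.5 227.5] [ 15  14 139] [0.6008 0.1496 0.07  ]
[478.5 239.8] [15 10 98] [ 0.5658 -0.4449  0.07  ]
[176.3 264. ] [ 15  16 151] [0.5187 0.2295 0.07  ]
[ 72.3 303.4] [  43   51 1240] [0.4351 0.449  0.07  ]
[281.4 463.8] [ 103   30 2538] [ 0.098  -0.0042  0.07  ]
```

View pics/c1.png

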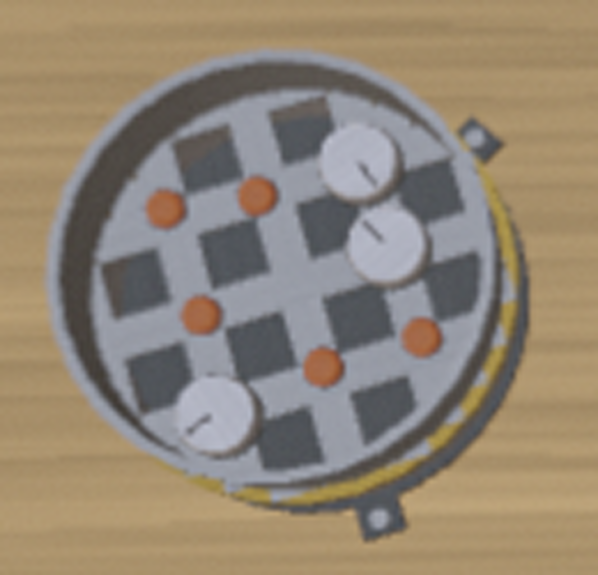

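View pics/c2.png

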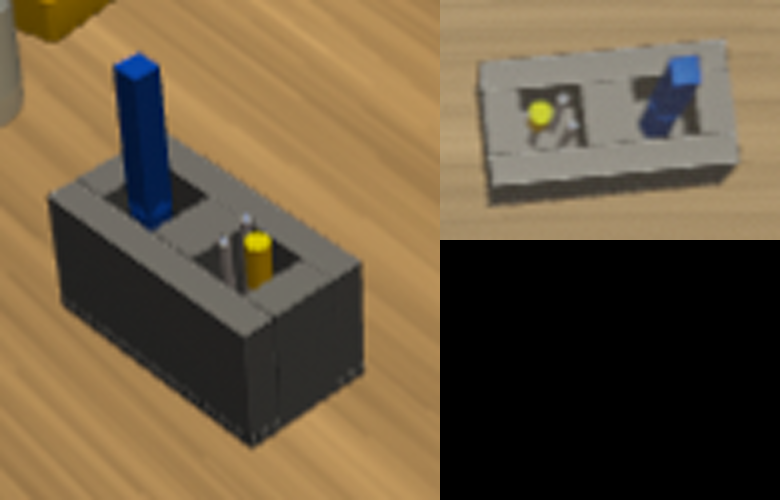

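The crops show the sieve holes, with the four inner ones at about (235,252), (330,222), (262,345) and (360,317). They also show the rod upright in the right-hand pocket.

Run:
```python
from see import *
t=cam("top"); s=cam("scene")
h=np.array([(135,285),(160,377),(290,440),(384,410),(430,190),(235,252),(262,345),(360,317)])
px=(h+.5)/4.6-.5+[130,175]
P=np.array([plane(t,p,.052)[:2] for p in px])
# world: up in image=+x, left=+y. guess local idx with yaw
from scipy.optimize import least_squares
C=np.array([(x,y) for x in(-25,25) for y in(-25,25)]+[(a*75,b*25) for a in(-1,1) for b in(-1,1)]+[(a*25,b*75) for a in(-1,1) for b in(-1,1)])/1000.
best=None
for y0 in np.arange(-.8,.8,.1):
    def f(q):
        c,sn=np.cos(q[2]),np.sin(q[2]);H=C@np.array([[c,sn],[-sn,c]])+q[:2]
        D=P[:,None]-H[None]; i=(D**2).sum(-1).argmin(1); return D[range(len(P)),i].ravel()
    r=least_squares(f,[.58,.19,y0])
    if best is None or r.cost<best.cost: best=r
print("sieve",best.x.round(4),(best.fun*1000).round(1))
print("rod top",two(t,(391.2,223),s,(254.5,181.2)))
T=[(340,220.5),(401.75,215.5),(404,242.5),(343,247)];S=[(282.5,247.5),(232.5,214.2),(262,198.7),(310.5,231.2)]
cs=[two(t,a,s,b) for a,b in zip(T,S)]
for p,e in cs: print(p.round(4),round(e,4))
print(np.mean([p for p,e in cs],0))
x=best.x;c,sn=np.cos(x[2]),np.sin(x[2]);A=np.array([[c,sn],[-sn,c]])
def loc(p): return ((A@(np.array(p[:2])-x[:2]))*1000).round(1)
for ce,st in blobs(s,red(s),20): print("ball",loc(plane(s,ce,.062)))
for ce,st in blobs(t,red(t),8): print("ballT",loc(plane(t,ce,.062)))
for ce,st in blobs(t,whitem(t),40): print("knobT",loc(plane(t,ce,.070)))
for ce,st in blobs(s,whitem(s),40):
    q=loc(plane(s,ce,.070)); 
    if np.hypot(*q)<110: print("knobS",q)
for n,u,z in [("jar",(284,174),.05),("board",(272,326),.01),("bottle",(488,228),.15)]: print(n,plane(t,u,z))
# rim
```

```text
sieve [0.5852 0.1967 0.3041] [-1.4 -0.   0.2  0.8  0.9 -0.7  0.2  1.8  0.6 -0.5 -0.2 -0.6  0.6 -0.5
 -0.9 -0.3]
rod top (array([ 0.58944466, -0.24033141,  0.14256529]), np.float64(0.0003798179438718736))
[ 0.6128 -0.1339  0.07  ] 0.0032
[ 0.6248 -0.2754  0.0638] 0.002
[ 0.5591 -0.2754  0.0691] 0.0072
[ 0.5499 -0.1377  0.0707] 0.0081
[ 0.58663015 -0.20559012  0.06839579]
ball [-305.  -720.4]
ball [-46.9 -51.4]
ball [-46.4  -1.9]
ball [-3.3 47.6]
ball [46.4  5.6]
ball [52.3 49.2]
ballT [42.4  1.6]
ballT [-191.2 -640.4]
ballT [-5.2 42.5]
ballT [-48.6 -55.7]
ballT [-47.5  -6.9]
knobT [ -47.2 -745.4]
knobT [ 46.5 -47.2]
knobT [  0.6 -49.4]
knobT [-210.9 -607. ]
knobT [-53.6  51.2]
knobT [-71.  276.7]
knobT [-59.2 308.1]
knobT [-44.7 324.9]
knobT [-525.   -45.8]
knobS [  8.4 -47.7]
knobS [-45.4  50.3]
knobS [ 44.4 -48.7]
jar [ 0.731744   -0.00704649  0.05      ]
board [0.38220031 0.02276797 0.01      ]
bottle [ 0.57462662 -0.44172583  0.15      ]
```

Emit:
step_arm(
  moves=[
    [0,35,35,10,0,0,0.13],
    [0,75,75,20,0,0,0.26],
    [0,115,115,30,0,0,0.39],
    [0,155,155,30,0,0,0.52],
    [0,195,195,30,0,0,0.65],
    [0,235,235,30,0,0,0.78],
    [0,270,270,30,0,0,0.91],
    [0,300,300,30,0,0,1.04],
    [0,316,319,30,0,0,1.16],
    [0,321,324,30,0,0,1.2],
  ],
)

```text
clock: 1.3
position: [0.5929, -0.2333, 0.2797]
ee_rot: [0.676, 0.737, 0.002, -0.001]
ft_force: [-1.1, -0.0, 0.1]
grip_width: 1.003
grasp_force: 0.0
```

Run:
```python
from see import *
c=cam("wrist"); cv2.imwrite("pics/w1.png",c["im"])
o=manip.get_obs();print(o["clock"],o["position"],R.from_quat(o["ee_rot"]).as_matrix().round(3),-c["R"].T@c["t"],o["joint_pos"])
for ce,st in blobs(c,bluem(c),100): print(ce.round(1),st)
print(proj(c,[[.5894,-.2403,.1426],[.5866,-.2056,.07]]))
```

```text
1.35 [ 0.59210085 -0.23504918  0.27962726] [[-0.085  0.996  0.001]
 [ 0.996  0.085  0.003]
 [ 0.003  0.001 -1.   ]] [ 0.58693544 -0.16069885  0.40351892] [ 0.64226078  0.3823388  -0.45094776  1.36160241  0.16211778  1.43440004
  0.28267189]
[320.7 229.6] [312 203  19  47 601]
[399.  385.9] [ 357  369   82   41 1658]
[[318.00930219 241.94147554]
 [319.1105303  187.7760895 ]]
```

View pics/w1.png

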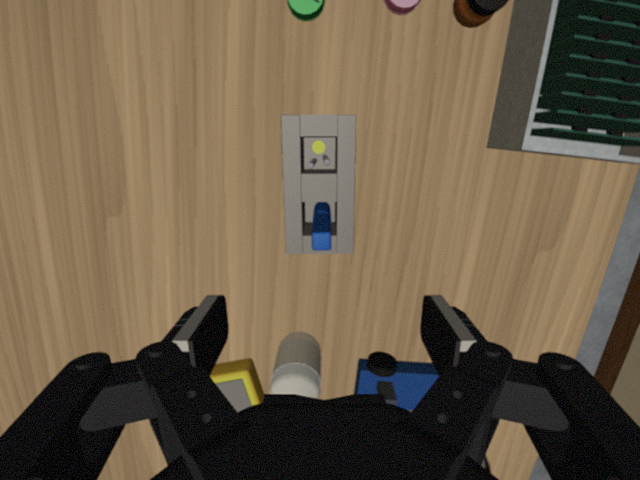

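The wrist view shows the rod's top face at about (321,241). The corners of the caddy top are at about (282,115), (355,115), (353,254) and (286,254), roughly parallel to the fingers.

Run:
```python
from see import *
c=cam("wrist")
for z in (.1426,.146): print(plane(c,(321,241.5),z))
for u in [(282,115),(355,115),(353.5,254),(285.5,254)]: print(plane(c,u,.07))
# pocket via dark pixels near rod
g=cv2.cvtColor(c["im"],cv2.COLOR_BGR2GRAY)
print(g[190:246:5,282:358:2])
b=bluem(c)
for r in range(203,252,3): 
    x=np.where(b[r,300:345])[0]; print(r,x.min()+300,x.max()+300, c["im"][r,(x.min()+x.max())//2+300])
```

```text
[ 0.59092951 -0.24158927  0.1426    ]
[ 0.59086949 -0.2405556   0.146     ]
[ 0.54494087 -0.14141573  0.07      ]
[ 0.61414323 -0.13560298  0.07      ]
[ 0.62784207 -0.27463041  0.07      ]
[ 0.55566663 -0.28070524  0.07      ]
[[128 127 131 133 130 127 131 128 131 125 122 133 133 131 131 131 130 133
  129 131 127 131 131 128 128 128 129 122 117 130 130 129 127 128 122 125
  113 126]
 [128 122 127 129 131 131 132 132 127 126 115 128 126 135 130 131 129 128
  128 129 129 127 127 126 131 130 129 123 118 132 124 128 126 123 125 126
  116 127]
 [132 122 132 131 131 131 131 127 128 127  96  97 122 131 127 130 129 130
  104  96  92  95 102 119 129 127 123  95 117 128 127 126 126 129 122 126
  115 122]
 [126 120 126 127 129 132 128 128 129 127  59  46 123 127 130 129 108  28
   22  32  27  30  30  25 100 129 115  53 120 126 128 125 127 124 123 127
  113 121]
 [133 125 131 128 126 127 127 129 129 130  75  41 117 129 123 131  68  38
   52  49  46  49  46  28  63 127 118  52 124 130 127 124 124 124 123 124
  116 125]
 [130 121 130 129 127 131 125 129 127 125  76  43 115 129 127 118  52  27
   
[... 919 characters left out ...]
112 120 122 123 125  94  80  89
   82  83  86  82  83  79  70 113 123 113 123 123 123 122 121 125 121 120
  118 128]]
203 317 324 [62 29  4]
206 316 323 [66 39 23]
209 316 328 [85 41 17]
212 315 328 [71 35  6]
215 315 328 [62 32 12]
218 317 328 [61 32 10]
221 314 330 [63 30 11]
224 316 328 [62 33 17]
227 314 328 [69 41 22]
230 313 330 [99 51 26]
233 313 330 [159 103  61]
236 313 330 [158 101  59]
239 313 330 [156  94  54]
242 313 330 [153  92  51]
245 313 330 [150  85  42]Traceback (most recent call last):
  File "<stdin>", line 10, in <module>
    return umr_minimum(a, axis, None, out, keepdims, initial, where)
ValueError: zero-size array to reduction operation minimum which has no identity
```

Emit:
step_arm(
  moves=[
    [0,2,-1,-25,0,0,0],
    [0,2,-1,-50,0,0,0],
    [0,2,-1,-70,0,0,0],
    [0,2,-1,-80,0,0,0],
    [0,2,-1,-80,0,0,0],
  ],
)

```text
clock: 1.9
position: [0.59, -0.2428, 0.1989]
ee_rot: [0.682, 0.731, -0.001, -0.001]
ft_force: [-0.2, -0.1, 0.1]
grip_width: 1.002
grasp_force: 0.0
```

Emit:
step_arm(
  moves=[
    [0,1,1,-25,0,0,0.02],
    [0,1,1,-50,0,0,0.02],
    [0,1,1,-70,0,0,0.02],
    [0,1,1,-83,0,0,0.02],
    [0,1,1,-83,0,0,0.02],
    [1,1,1,-83,0,0,0.02],
    [1,1,1,-83,0,0,0.02],
    [1,1,1,-83,0,0,0.02],
    [1,1,1,-83,0,0,0.02],
    [1,1,1,-83,0,0,0.02],
  ],
  grip_force=50,
)

```text
clock: 2.9
position: [0.5926, -0.2405, 0.1175]
ee_rot: [0.673, 0.739, 0.0, 0.0]
ft_force: [0.7, 0.3, 1.5]
grip_width: 0.177
grasp_force: 48.6
```

Emit:
step_arm(
  moves=[
    [1,0,0,10,0,0,0],
    [1,0,0,30,0,0,0],
    [1,0,0,60,0,0,0],
    [1,0,0,90,0,0,0],
    [1,0,0,115,0,0,0],
    [1,0,0,128,0,0,0],
    [1,0,10,132,0,0,0],
    [1,-1,35,132,0,0,0],
    [1,-2,70,132,0,0,0],
    [1,-3,105,132,0,0,0],
  ],
)

```text
clock: 3.9
position: [0.5886, -0.1336, 0.2476]
ee_rot: [0.674, 0.739, -0.0, -0.001]
ft_force: [0.4, 0.6, -0.8]
grip_width: 0.177
grasp_force: 48.7
```

Emit:
step_arm(
  moves=[
    [1,0,35,0,0,0,0],
    [1,0,75,0,0,0,0],
    [1,-1,115,0,0,0,0],
    [1,-1,155,0,0,0,0],
    [1,-2,195,0,0,0,0],
    [1,-3,235,0,0,0,0],
    [1,-3,270,0,0,0,0],
    [1,-4,300,0,0,0,0],
    [1,-4,320,0,0,0,0],
    [1,-4,330,0,0,0,0],
  ],
)

```text
clock: 4.9
position: [0.5838, 0.1974, 0.2477]
ee_rot: [0.672, 0.74, -0.001, -0.001]
ft_force: [0.6, 0.6, -0.5]
grip_width: 0.177
grasp_force: 48.7
```

Run:
```python
from see import *
o=manip.get_obs();print(o["clock"],o["position"],o["ee_rot"],o["joint_pos"])
w=cam("wrist");s=cam("scene"); cv2.imwrite("pics/j.png",cv2.resize(np.hstack([w["im"],s["im"]]),(800,300)))
x=[.5852,.1967,.3041];c,sn=np.cos(x[2]),np.sin(x[2]);A=np.array([[c,sn],[-sn,c]])
loc=lambda p:((A@(np.array(p[:2])-x[:2]))*1000).round(1)
for n,k in(("w",w),("s",s)):
    for ce,st in blobs(k,red(k),20):
        q=loc(plane(k,ce,.062)); 
        if np.hypot(*q)<110: print(n,ce.round(),q)
for ce,st in blobs(s,bluem(s),20): print(ce,st)
```

```text
4.9 [0.58383194 0.1974408  0.24774234] [ 6.72150809e-01  7.40413428e-01 -5.68188646e-04 -9.60968179e-04] [ 0.0984165   0.38706703 -0.64959098  1.45971613  0.23342082  1.3750382
 -0.46459607]
w [371. 159.] [53.2 47.9]
w [315. 174.] [ 0.3 45.4]
w [366. 201.] [41.8 10.5]
w [376. 208.] [50.2  2.6]
w [283. 230.] [-41.5  -0.1]
w [292. 273.] [-43.9 -46.4]
s [417. 326.] [-46.4 -51.2]
s [447. 340.] [-44.9  -1.3]
s [468. 375.] [-2.9 47.6]
s [426. 387.] [46.9  5.7]
s [454. 405.] [52.3 49.1]
[259.14285714  32.23809524] [ 237    0   43   69 1260]
[147.5  22.5] [145  18   6  11  20]
[154.91428571  22.88571429] [151  19   9   9  35]
[153.26482759  61.38206897] [ 132   27   44   75 1450]
[214.27272727  65.13636364] [213  61   5  10  22]
[215.8  74.6] [214  71   6   8  20]
[219.5         89.15384615] [215  80  14  18  78]
[159.46428571  88.85714286] [155  84   9  11  28]
[417.82758621  86.89655172] [414  84   7   8  29]
[155.95454545  97.72727273] [152  95   9   7  22]
[175.38709677  96.83870968] [170  95  12   5  31]
[106.17554325 197.56455049] [  49  143  111   90 2347]
[161.37790698 187.04651163] [148 172  26  27 172]
[455.76855124 304.10424028] [443 254  30  82 566]
[623.99267399 428.74358974] [610 387  30  80 273]
```

View pics/j.png

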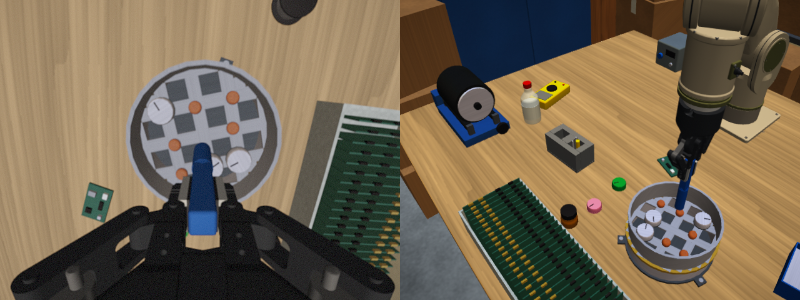

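```bash
cat > path.py <<'E'
import numpy as np,json
def go(pts,step):
    pts=np.array(pts,float); out=[pts[0]]
    for a,b in zip(pts,pts[1:]):
        n=max(1,int(np.ceil(np.linalg.norm(b-a)/step)))
        out+= [a+(b-a)*k/n for k in range(1,n+1)]
    c,s=np.cos(.3041),np.sin(.3041); W=np.array(out)@np.array([[c,s],[-s,c]])
    i=0
    while i<len(W)-1:
        j=min(i+10,len(W)-1); print(json.dumps([[1,*(W[k]-W[i]).round().astype(int).tolist(),0,0,0,0] for k in range(i+1,j+1)])); 
        W[j]=W[i]+(W[j]-W[i]).round(); i=j
E
python3 -c "
from path import go
go([(0,0),(-26,13),(-52,-7),(-72,-22),(-68,-28),(-45,-51),(-25,-20),(0,0)],7)
print()
go([(0,0),(24,-11),(50,8),(20,10),(-15,15),(-20,27),(2,49)],7)
print()
go([(2,49),(18,66),(32,69),(54,47),(35,30),(0,0)],7)"
```

```text
[[1, -6, 1, 0, 0, 0, 0], [1, -11, 2, 0, 0, 0, 0], [1, -17, 3, 0, 0, 0, 0], [1, -23, 4, 0, 0, 0, 0], [1, -29, 5, 0, 0, 0, 0], [1, -32, -1, 0, 0, 0, 0], [1, -36, -6, 0, 0, 0, 0], [1, -40, -12, 0, 0, 0, 0], [1, -44, -17, 0, 0, 0, 0], [1, -48, -22, 0, 0, 0, 0]]
[[1, -3, -5, 0, 0, 0, 0], [1, -7, -10, 0, 0, 0, 0], [1, -10, -15, 0, 0, 0, 0], [1, -14, -21, 0, 0, 0, 0], [1, -11, -23, 0, 0, 0, 0], [1, -8, -25, 0, 0, 0, 0], [1, -3, -28, 0, 0, 0, 0], [1, 3, -31, 0, 0, 0, 0], [1, 9, -34, 0, 0, 0, 0], [1, 15, -37, 0, 0, 0, 0]]
[[1, 5, -3, 0, 0, 0, 0], [1, 7, 3, 0, 0, 0, 0], [1, 9, 9, 0, 0, 0, 0], [1, 10, 15, 0, 0, 0, 0], [1, 12, 21, 0, 0, 0, 0], [1, 14, 27, 0, 0, 0, 0], [1, 15, 32, 0, 0, 0, 0], [1, 19, 38, 0, 0, 0, 0], [1, 22, 43, 0, 0, 0, 0], [1, 26, 48, 0, 0, 0, 0]]
[[1, 3, 6, 0, 0, 0, 0], [1, 7, 11, 0, 0, 0, 0]]

[[1, 7, -1, 0, 0, 0, 0], [1, 13, -2, 0, 0, 0, 0], [1, 20, -2, 0, 0, 0, 0], [1, 26, -3, 0, 0, 0, 0], [1, 30, 2, 0, 0, 0, 0], [1, 34, 7, 0, 0, 0, 0], [1, 38, 12, 0, 0, 0, 0], [1, 41, 17, 0, 0, 0, 0], [1, 45, 23, 0, 0, 0, 0], [1, 39, 21, 0, 0, 0, 0]]
[[1, -5, -1, 0, 0, 0, 0], [1, -11, -3,
[... 279 characters left out ...]
5, 15, 0, 0, 0, 0], [1, -2, 21, 0, 0, 0, 0], [1, 0, 26, 0, 0, 0, 0], [1, 3, 32, 0, 0, 0, 0], [1, 6, 37, 0, 0, 0, 0]]

[[1, 3, 5, 0, 0, 0, 0], [1, 5, 11, 0, 0, 0, 0], [1, 8, 16, 0, 0, 0, 0], [1, 10, 21, 0, 0, 0, 0], [1, 14, 23, 0, 0, 0, 0], [1, 18, 26, 0, 0, 0, 0], [1, 23, 28, 0, 0, 0, 0], [1, 28, 25, 0, 0, 0, 0], [1, 34, 22, 0, 0, 0, 0], [1, 39, 19, 0, 0, 0, 0]]
[[1, 6, -2, 0, 0, 0, 0], [1, 11, -5, 0, 0, 0, 0], [1, 8, -11, 0, 0, 0, 0], [1, 5, -16, 0, 0, 0, 0], [1, 1, -22, 0, 0, 0, 0], [1, -2, -27, 0, 0, 0, 0], [1, -5, -33, 0, 0, 0, 0], [1, -9, -38, 0, 0, 0, 0], [1, -12, -44, 0, 0, 0, 0], [1, -16, -50, 0, 0, 0, 0]]
[[1, -3, -5, 0, 0, 0, 0], [1, -7, -11, 0, 0, 0, 0], [1, -10, -16, 0, 0, 0, 0]]
```

Emit:
step_arm(
  moves=[
    [1,1,-1,-15,0,0,0],
    [1,1,-1,-30,0,0,0],
    [1,1,-1,-45,0,0,0],
    [1,1,-1,-60,0,0,0],
    [1,1,-1,-70,0,0,0],
    [1,1,-1,-76,0,0,0],
    [1,1,-1,-80,0,0,0],
    [1,1,-1,-80,0,0,0],
    [1,1,-1,-80,0,0,0],
  ],
)

```text
clock: 5.9
position: [0.5866, 0.1937, 0.1695]
ee_rot: [0.673, 0.739, 0.0, 0.0]
ft_force: [-0.2, 0.0, -0.2]
grip_width: 0.181
grasp_force: 48.7
```

Emit:
step_arm(
  moves=[
    [1,-6,2,0,0,0,0],
    [1,-12,4,0,0,0,0],
    [1,-18,6,0,0,0,0],
    [1,-24,7,0,0,0,0],
    [1,-30,8,0,0,0,0],
    [1,-33,2,0,0,0,0],
    [1,-37,-4,0,0,0,0],
    [1,-41,-10,0,0,0,0],
    [1,-45,-15,0,0,0,0],
    [1,-49,-20,0,0,0,0],
  ],
)

```text
clock: 6.9
position: [0.5371, 0.1728, 0.169]
ee_rot: [0.674, 0.739, 0.0, 0.0]
ft_force: [-0.6, 0.3, 0.6]
grip_width: 0.181
grasp_force: 48.8
```

```bash
cat > look.py <<'E'
from see import *
def look():
    o=manip.get_obs()
    x=[.5852,.1967,.3041];c,sn=np.cos(x[2]),np.sin(x[2]);A=np.array([[c,sn],[-sn,c]])
    loc=lambda p:((A@(np.array(p[:2])-x[:2]))*1000).round(0)
    print(o["clock"],"rod",loc(o["position"]),o["position"][2])
    for n in("top","scene"):
        k=cam(n)
        for ce,st in blobs(k,red(k),6):
            q=loc(plane(k,ce,.062))
            if np.hypot(*q)<115: print(n,"ball",q,"or pan",loc(plane(k,ce,.016)),st[4])
        for ce,st in blobs(k,whitem(k),40):
            q=loc(plane(k,ce,.07))
            if np.hypot(*q)<105: print(n,"knob",q,st[4])
E
python3 -c "from look import *;look()"
```

```text
6.9 rod [-53.  -8.] 0.1690454230000975
top ball [-49. -56.] or pan [-38. -50.] 10
top knob [ 46. -47.] 107
top knob [  2. -49.] 113
scene ball [-46. -51.] or pan [-84. -63.] 105
scene ball [-53. -21.] or pan [-91. -31.] 10
scene ball [-3. 48.] or pan [-37.  43.] 135
scene ball [47.  6.] or pan [16. -2.] 139
scene ball [52. 49.] or pan [22. 45.] 113
scene knob [  2. -48.] 362
scene knob [-51.  52.] 347
scene knob [ 49. -46.] 393
```

Emit:
step_arm(
  moves=[
    [1,-3,-5,0,0,0,0],
    [1,-7,-10,0,0,0,0],
    [1,-10,-15,0,0,0,0],
    [1,-13,-20,0,0,0,0],
    [1,-10,-22,0,0,0,0],
    [1,-7,-24,0,0,0,0],
    [1,-2,-27,0,0,0,0],
    [1,4,-30,0,0,0,0],
    [1,10,-33,0,0,0,0],
    [1,16,-36,0,0,0,0],
  ],
)

```text
clock: 8.0
position: [0.554, 0.1373, 0.1689]
ee_rot: [0.674, 0.739, 0.0, -0.0]
ft_force: [0.4, 0.3, -1.1]
grip_width: 0.181
grasp_force: 48.7
```

Emit:
step_arm(
  moves=[
    [1,4,-3,0,0,0,0],
    [1,7,3,0,0,0,0],
    [1,9,9,0,0,0,0],
    [1,11,16,0,0,0,0],
    [1,13,23,0,0,0,0],
    [1,15,30,0,0,0,0],
    [1,19,36,0,0,0,0],
    [1,23,43,0,0,0,0],
    [1,28,51,0,0,0,0],
    [1,32,59,0,0,0,0],
  ],
)

```text
clock: 9.0
position: [0.5859, 0.1972, 0.169]
ee_rot: [0.674, 0.739, 0.0, 0.0]
ft_force: [0.4, -0.8, -0.8]
grip_width: 0.18
grasp_force: 48.7
```

```bash
python3 -c "from look import *;look()"
```

```text
9.0 rod [1. 0.] 0.1689777906026735
top knob [ 41. -40.] 44
top knob [  4. -50.] 82
scene ball [-54. -25.] or pan [-92. -35.] 14
scene ball [ 26. -76.] or pan [ -6. -89.] 64
scene ball [-3. 48.] or pan [-37.  43.] 134
scene ball [47.  6.] or pan [16. -2.] 139
scene ball [52. 49.] or pan [22. 45.] 113
scene knob [  3. -49.] 366
scene knob [-51.  52.] 355
scene knob [ 49. -46.] 396
```

Emit:
step_arm(
  moves=[
    [1,7,-1,0,0,0,0],
    [1,13,-2,0,0,0,0],
    [1,20,-3,0,0,0,0],
    [1,26,-3,0,0,0,0],
    [1,30,2,0,0,0,0],
    [1,34,7,0,0,0,0],
    [1,38,12,0,0,0,0],
    [1,42,17,0,0,0,0],
    [1,46,23,0,0,0,0],
    [1,39,21,0,0,0,0],
  ],
)

```text
clock: 10.1
position: [0.6246, 0.2189, 0.1688]
ee_rot: [0.673, 0.74, 0.0, -0.0]
ft_force: [0.2, 1.1, -1.0]
grip_width: 0.177
grasp_force: 48.9
```

Emit:
step_arm(
  moves=[
    [1,-7,-1,0,0,0,0],
    [1,-14,-3,0,0,0,0],
    [1,-21,-4,0,0,0,0],
    [1,-28,-6,0,0,0,0],
    [1,-36,-7,0,0,0,0],
    [1,-44,-9,0,0,0,0],
    [1,-52,-10,0,0,0,0],
    [1,-58,-11,0,0,0,0],
    [1,-62,-6,0,0,0,0],
    [1,-66,-1,0,0,0,0],
  ],
)

```text
clock: 11.1
position: [0.5581, 0.2169, 0.1692]
ee_rot: [0.674, 0.739, 0.0, 0.0]
ft_force: [0.4, -0.8, -0.2]
grip_width: 0.18
grasp_force: 48.9
```

```bash
python3 -c "from look import *;look()"
```

```text
11.1 rod [-20.  27.] 0.1691519675957854
top ball [66. 20.] or pan [82. 29.] 11
top knob [ 46. -47.] 120
top knob [  1. -50.] 139
scene ball [-54. -22.] or pan [-92. -31.] 30
scene ball [ 26. -76.] or pan [ -6. -89.] 64
scene ball [-3. 48.] or pan [-37.  43.] 134
scene ball [52. 49.] or pan [22. 45.] 113
scene knob [  3. -48.] 362
scene knob [-51.  53.] 335
scene knob [ 49. -46.] 390
```

Emit:
step_arm(
  moves=[
    [1,3,5,0,0,0,0],
    [1,5,11,0,0,0,0],
    [1,8,17,0,0,0,0],
    [1,11,22,0,0,0,0],
    [1,14,27,0,0,0,0],
    [1,15,29,0,0,0,0],
    [1,17,33,0,0,0,0],
    [1,20,38,0,0,0,0],
    [1,22,43,0,0,0,0],
    [1,25,48,0,0,0,0],
  ],
)

```text
clock: 12.2
position: [0.5835, 0.265, 0.1691]
ee_rot: [0.673, 0.739, 0.0, 0.0]
ft_force: [0.3, -0.6, 0.5]
grip_width: 0.183
grasp_force: 48.8
```

Emit:
step_arm(
  moves=[
    [1,4,2,0,0,0,0],
    [1,8,4,0,0,0,0],
    [1,12,6,0,0,0,0],
    [1,17,4,0,0,0,0],
    [1,22,1,0,0,0,0],
    [1,28,-2,0,0,0,0],
    [1,33,-5,0,0,0,0],
    [1,39,-8,0,0,0,0],
    [1,37,-14,0,0,0,0],
    [1,33,-21,0,0,0,0],
  ],
)

```text
clock: 13.2
position: [0.6162, 0.2431, 0.1689]
ee_rot: [0.673, 0.739, -0.0, -0.0]
ft_force: [0.8, 0.7, -0.8]
grip_width: 0.184
grasp_force: 48.9
```

```bash
python3 -c "from look import *;look()"
```

```text
13.2 rod [44. 35.] 0.16885595122793307
top ball [67. 20.] or pan [82. 28.] 11
top knob [ 43. -41.] 58
top knob [  1. -50.] 114
scene ball [ 26. -76.] or pan [ -6. -89.] 64
scene knob [  3. -49.] 366
scene knob [-51.  52.] 350
scene knob [ 49. -46.] 396
```

Emit:
step_arm(
  moves=[
    [1,-5,-8,0,0,0,0],
    [1,-11,-17,0,0,0,0],
    [1,-18,-27,0,0,0,0],
    [1,-25,-37,0,0,0,0],
    [1,-30,-46,2,0,0,0],
    [1,-30,-46,12,0,0,0],
    [1,-30,-46,30,0,0,0],
    [1,-30,-46,50,0,0,0],
    [1,-30,-46,70,0,0,0],
    [1,-30,-46,79,0,0,0],
  ],
)

```text
clock: 14.3
position: [0.5871, 0.1983, 0.2509]
ee_rot: [0.673, 0.739, 0.002, 0.001]
ft_force: [0.2, -0.3, -1.3]
grip_width: 0.179
grasp_force: 48.8
```

Run:
```python
from look import *
look()
t=cam("top");s=cam("scene");w=cam("wrist")
f=lambda i,sz:cv2.resize(i,sz,interpolation=cv2.INTER_CUBIC)
cv2.imwrite("pics/k.png",np.hstack([f(t["im"][175:300,130:260],(260,250)),f(s["im"][280:460,340:530],(264,250)),f(w["im"][80:340,190:460],(260,250))]))
```

```text
14.3 rod [2. 1.] 0.2508678408752085
top ball [68. 18.] or pan [84. 26.] 7
top knob [ 45. -47.] 103
top knob [  3. -49.] 108
scene ball [-54. -25.] or pan [-92. -35.] 14
scene ball [ 26. -76.] or pan [ -6. -89.] 64
scene ball [ 72. -22.] or pan [ 43. -32.] 23
scene knob [  2. -48.] 372
scene knob [-51.  52.] 355
scene knob [ 49. -46.] 395
```

View pics/k.png

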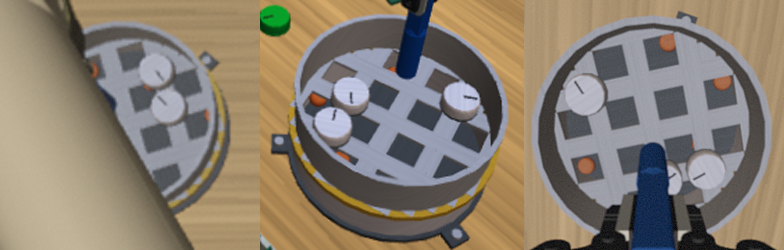

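The composite shows no ball on the plate bars. The visible red patches are all balls in the pan seen through holes, and the three knobs still lie on the plate. I'll take the rod back now.

Emit:
step_arm(
  moves=[
    [1,0,-10,0,0,0,0],
    [1,0,-35,0,0,0,0],
    [1,1,-75,0,0,0,0],
    [1,1,-115,0,0,0,0],
    [1,1,-155,0,0,0,0],
    [1,2,-195,0,0,0,0],
    [1,2,-235,0,0,0,0],
    [1,2,-275,0,0,0,0],
    [1,3,-310,0,0,0,0],
    [1,3,-340,0,0,0,0],
  ],
)

```text
clock: 15.55
position: [0.5885, -0.1458, 0.2473]
ee_rot: [0.674, 0.738, -0.001, -0.0]
ft_force: [-0.7, -0.5, -0.6]
grip_width: 0.176
grasp_force: 48.8
```

Emit:
step_arm(
  moves=[
    [1,0,-35,0,0,0,0],
    [1,0,-65,0,0,0,0],
    [1,0,-85,0,0,0,0],
    [1,0,-97,0,0,0,0],
    [1,0,-99,0,0,0,0],
    [1,0,-99,0,0,0,0],
    [1,0,-99,0,0,0,0],
  ],
)

```text
clock: 16.25
position: [0.5897, -0.2398, 0.2481]
ee_rot: [0.673, 0.74, 0.0, -0.0]
ft_force: [-0.8, 0.9, -0.1]
grip_width: 0.18
grasp_force: 48.8
```

Run:
```python
from see import *
o=manip.get_obs();print(o["clock"],o["position"],o["ee_rot"])
w=cam("wrist");s=cam("scene");t=cam("top")
p=np.array(o["position"]);low=p-[0,0,.1115]
for n,k in(("w",w),("s",s),("t",t)): print(n,proj(k,[low,[.5883,-.240,.07]]).round(1).tolist())
# tilt of the rod in scene: axis line of blue mask near the rod
f=lambda i,sz:cv2.resize(i,sz,interpolation=cv2.INTER_CUBIC)
cv2.imwrite("pics/r.png",np.hstack([f(s["im"][120:280,200:330],(390,480)),f(w["im"][90:340,220:420],(384,480))]))
```

```text
16.25 [ 0.58965184 -0.23983138  0.248055  ] [ 6.72732965e-01  7.39885282e-01  3.13667971e-04 -1.73365708e-04]
w [[323.1, 243.0], [321.8, 221.9]]
s [[254.7, 184.1], [258.2, 212.6]]
t [[390.5, 223.6], [386.8, 231.1]]
```

View pics/r.png

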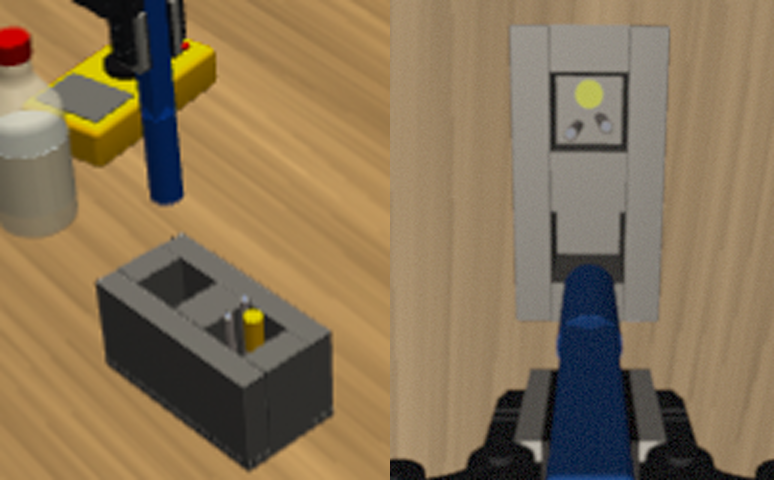

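The left crop has the pocket centre at (177,281) with the rod end straight above it. In the right crop the rod and pocket line up at x≈588, so I'll lower it.

Emit:
step_arm(
  moves=[
    [1,0,0,-20,0,0,0],
    [1,0,0,-40,0,0,0],
    [1,0,0,-55,0,0,0],
    [1,0,0,-65,0,0,0],
    [1,0,0,-75,0,0,0],
    [1,0,0,-85,0,0,0],
    [1,0,0,-95,0,0,0],
    [1,0,0,-105,0,0,0],
    [1,0,0,-113,0,0,0],
    [1,0,0,-120,0,0,0],
  ],
)

```text
clock: 17.4
position: [0.5893, -0.2415, 0.1273]
ee_rot: [0.673, 0.739, -0.0, -0.0]
ft_force: [0.4, -0.3, -1.0]
grip_width: 0.182
grasp_force: 48.8
```

Emit:
step_arm(
  moves=[
    [1,0,0,-3,0,0,0],
    [1,0,0,-6,0,0,0],
    [1,0,0,-8,0,0,0],
    [1,0,0,-9,0,0,0],
    [1,0,0,-9,0,0,0],
  ],
)

```text
clock: 17.9
position: [0.5894, -0.2415, 0.1191]
ee_rot: [0.673, 0.739, 0.0, 0.0]
ft_force: [0.1, 0.0, 0.5]
grip_width: 0.182
grasp_force: 48.8
```

Emit:
step_arm(
  moves=[
    [1,0,0,-1,0,0,0],
    [1,0,0,-1,0,0,0],
    [0.7,0,0,-1,0,0,0],
    [0.5,0,0,-1,0,0,0],
    [0,0,0,-1,0,0,0],
    [0,0,0,-1,0,0,0],
    [0,0,0,-1,0,0,0],
    [0,0,0,-1,0,0,0],
    [0,0,0,-1,0,0,0],
  ],
)

```text
clock: 18.8
position: [0.5894, -0.2415, 0.118]
ee_rot: [0.673, 0.739, 0.0, 0.0]
ft_force: [0.4, -0.5, -0.5]
grip_width: 1.002
grasp_force: 0.0
```

Emit:
step_arm(
  moves=[
    [0,0,0,10,0,0,0],
    [0,0,0,25,0,0,0],
    [0,0,0,45,0,0,0],
    [0,0,0,70,0,0,0],
    [0,0,0,95,0,0,0],
    [0,0,0,120,0,0,0],
    [0,0,0,145,0,0,0],
    [0,0,0,155,0,0,0],
    [0,0,0,160,0,0,0],
    [0,0,0,160,0,0,0],
  ],
)

```text
clock: 19.8
position: [0.5894, -0.2414, 0.2782]
ee_rot: [0.673, 0.739, 0.0, 0.0]
ft_force: [-0.7, 0.4, -0.3]
grip_width: 1.001
grasp_force: 0.0
```

Run:
```python
from look import *
look()
s=cam("scene");w=cam("wrist");t=cam("top")
for ce,st in blobs(s,bluem(s),200): print("s",ce,st)
for ce,st in blobs(w,bluem(w),300): print("w",ce,st)
print("expect top/bottom", proj(s,[[.5895,-.2405,.146],[.5895,-.2405,.07]]), proj(w,[[.5895,-.2405,.146]]))
f=lambda i,sz:cv2.resize(i,sz,interpolation=cv2.INTER_CUBIC)
cv2.imwrite("pics/z.png",np.hstack([f(s["im"][165:465,220:530],(413,400)),f(t["im"][175:300,130:260],(380,400))]))
```

```text
19.8 rod [-127. -419.] 0.27821061670409825
top ball [68. 20.] or pan [84. 29.] 17
top ball [22. 71.] or pan [35. 82.] 19
scene ball [-54. -22.] or pan [-92. -31.] 30
scene ball [ 26. -76.] or pan [ -6. -89.] 63
scene ball [ 72. -22.] or pan [ 43. -32.] 23
scene knob [  4. -49.] 175
scene knob [-45.  62.] 58
scene knob [ 47. -46.] 121
s [107.88492063 198.86394558] [  59  166  101   61 1764]
s [257.37086093 199.23509934] [249 178  14  44 302]
s [623.96254682 428.3071161 ] [610 387  30  80 267]
w [324.94859038 222.74295191] [316 196  20  46 603]
w [399.74156661 383.39736993] [ 359  366   80   43 1749]
expect top/bottom [[254.1573782  179.57379777]
 [257.55270444 212.76798815]] [[324.28117644 234.82667824]]
```

View pics/z.png

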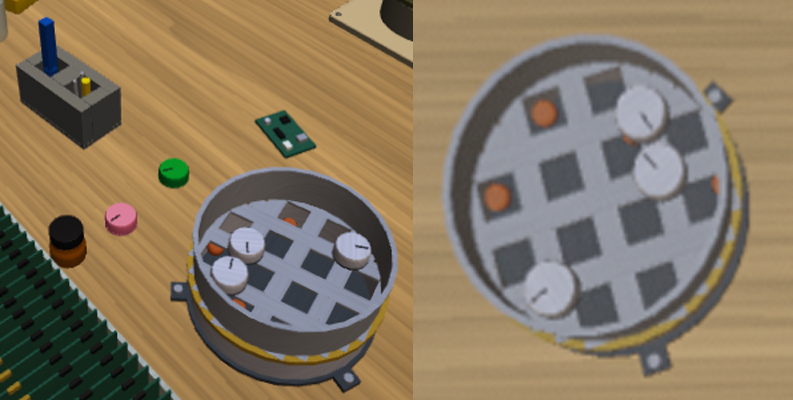

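The final view shows the rod upright in its pocket, three knobs on the plate, and all the balls below it, seen through the holes.

```bash
python3 -c "
from workcell import manip; print(manip.hand_in())"
```

```text
the job is handed in; nothing more can be done
None
```

I handed the job in at about 20 s of the 72 s limit: all five balls are in the catch pan, the three knobs are still on the sieve, and the rod stands upright in its own pocket; the hand-in gave no verdict.

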